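Set out tool handles in order of height

TASK

Stand the four turned wooden handles upright on the four cork pads, one in the middle of each pad, in order of height: the tallest on the pad next to the green oil tin, then the next tallest and so on down to the shortest at the far end of the row. Let no handle topple over, and leave the oil tin where it stands.

Things in the scene. Friction and masses are not known exactly. Their poses are not given: they have to be found in the camera images.
- handle_a: Loose turned wooden handle, the shortest of four, 60 mm tall, about 30 g, upright on its flared butt (34 mm wide, tapering off by 22 mm up); above, a straight 24 mm round shaft, its top 14 mm a steel ferrule. Origin: centre of the underside; z up. Starts on the bench (z = 0) in a row before the plank, 95 mm or more apart, a glue bottle (75 mm tall) and a rivet jar (50 mm) among them
- handle_b: Loose turned wooden handle, the second shortest of four, 85 mm tall, about 45 g, upright on its flared butt (36 mm wide, tapering off by 22 mm up); above, a straight 24 mm round shaft, its top 14 mm a steel ferrule. Origin: centre of the underside; z up. Starts on the bench (z = 0) in a row before the plank, 95 mm or more apart, a glue bottle (75 mm tall) and a rivet jar (50 mm) among them
- handle_c: Loose turned wooden handle, the second tallest of four, 110 mm tall, about 60 g, upright on its flared butt (38 mm wide, tapering off by 22 mm up); above, a straight 24 mm round shaft, its top 14 mm a steel ferrule. Origin: centre of the underside; z up. Starts on the bench (z = 0) in a row before the plank, 95 mm or more apart, a glue bottle (75 mm tall) and a rivet jar (50 mm) among them
- handle_d: Loose turned wooden handle, the tallest of four, 135 mm tall, about 75 g, upright on its flared butt (40 mm wide, tapering off by 22 mm up); above, a straight 24 mm round shaft, its top 14 mm a steel ferrule. Origin: centre of the underside; z up. Starts on the bench (z = 0) in a row before the plank, 95 mm or more apart, a glue bottle (75 mm tall) and a rivet jar (50 mm) among them
- pad_1: One of four identical cork pads, 56 x 56 x 4 mm, fixed in a row on a wooden plank (100 x 410 x 12 mm, fixed on the bench). Pads are about 96 mm apart, each a few mm out of line; their numbers say nothing of their place in the row. Origin at the centre of its underside; its top is 4 mm above that, 16 mm above the bench.
- pad_2: One of four identical cork pads, 56 x 56 x 4 mm, fixed in a row on a wooden plank (100 x 410 x 12 mm, fixed on the bench). Pads are about 96 mm apart, each a few mm out of line; their numbers say nothing of their place in the row. Origin at the centre of its underside; its top is 4 mm above that, 16 mm above the bench.
- pad_3: One of four identical cork pads, 56 x 56 x 4 mm, fixed in a row on a wooden plank (100 x 410 x 12 mm, fixed on the bench). Pads are about 96 mm apart, each a few mm out of line; their numbers say nothing of their place in the row. Origin at the centre of its underside; its top is 4 mm above that, 16 mm above the bench.
- pad_4: One of four identical cork pads, 56 x 56 x 4 mm, fixed in a row on a wooden plank (100 x 410 x 12 mm, fixed on the bench). Pads are about 96 mm apart, each a few mm out of line; their numbers say nothing of their place in the row. Origin at the centre of its underside; its top is 4 mm above that, 16 mm above the bench.
- oil_tin: Loose green oil tin, 60 mm across, 95 mm tall plus a steel cone and black spout to 133 mm, standing upright on the bench just past one end of the row of pads (which end varies; about 118 mm from the nearest pad centre). Past the other end lies a grey round honing stone, 72 mm across, 36 mm tall. Origin at the centre of its underside, z up.

How it is judged:
By the outcome, as a careful person would: the job done as asked, in the order asked, and still so for the second after the job is handed in, with the robot touching nothing.
It also fails if it takes over 106 s, if anything falls off the work surface, if the arm or the gripper's body presses on something with over 40 N, if the wrist force passes 120 N, or if a joint passes its speed limit or range.

ROBOT

A 7-joint arm with a two-finger parallel gripper is mounted at the origin on the work surface. World frame = base frame: x ahead of the robot, y to its left, z up, the work surface at z = 0. Lengths are in m, angles in degrees, forces in N, time in s.
With the tool pointing down it reaches from about 0.425 to 1.025 m from the base axis. Payload 3.6 kg.
Tool frame: the origin (TCP) lies at the very end of the fingers, on their centre line; the grasp point (between the pads) lies 19 mm behind it; z points along the fingers, x is the direction in which the jaws open and shut, and the axes are right-handed (so a half turn about z gives the same grasp; the last joint's range is limited). The gripper opens to 85 mm and grips with 20 to 120 N. Pads are 22 mm wide; open, the fingers measure 114 mm over their backs; the gripper's body (76 mm by 85 mm) begins 54 mm behind the grasp point. The pads swing forward as they close: fully open they stand 13 mm farther back than shut.
Start: joints at [-73.654, 33.873, 2.773, 92.16, -1.908, 54.013, -1.931], TCP at [0.268, 0.674, 0.192] pointing down, gripper open.
Joint ranges: [-153.93, 153.93], [-27.13, 128.08], [-72.61, 78.16], [10.71, 143.7], [-87.88, 267.88], [4.46, 118.87], [-176.78, 176.78]. Speed limits (degrees/s): [147.25, 147.25, 180, 180, 180, 180, 180].

INTERFACE

Orientations are given as [roll, pitch, yaw] about the fixed x, y, z axes, in that order (R = Rz(yaw) Ry(pitch) Rx(roll)).
In Python, from bench import manip, jaws, observe, get_image gives the robot as it stands. Calls block until the motion is done:
- manip.move_ptp(position, orientation): joint-space move of the TCP to a pose.
- manip.move_linear(position, rotation=None, v=0.15): straight line of the TCP; rotation=None keeps the orientation; v is the mean speed in m/s.
- manip.goto_joints(angles): joint-space move.
- jaws.command_gripper(opening, force=None): finger opening in m; force is the grip in N (None keeps the last); returns when the fingers have stopped.
- manip.pause(seconds).
- manip.solve_ik(position, orientation): joint angles nearest the present ones, or None.
- observe(): the state.
- get_image(name): name is "side" or "top" or "wrist"; returns a dict with "frame" (420x560x3 uint8, red, green, blue), "range_z" (420x560 float32, m along the optical axis (not along the pixel's ray), 0 where there is no reading), "camera_matrix" (3x3 intrinsics, pixels), "distortion" ([k1, k2, p1, p2, k3] as OpenCV has them; the pictures are not rectified), "rvec" (rotation vector, rad) and "tvec" (3), from world to camera coordinates, as OpenCV has them. Camera axes: x right, y down, z forward; pixel columns grow to the right and rows downward; lengths in m; the calibration is good to about 2 mm. A picture is of the moment at which its call begins.
A pose or a line that the arm cannot do raises manip.Unreachable and nothing moves.
- manip.sign_off(): hands the job in, once; it reports no verdict.
The state is a dict: "time": time; "joint_positions": joint angles; "joint_velocities": joint speeds; "effort": joint torques, N m; "eef_pos": TCP position; "eef_rot": TCP orientation; "force": force on the tool from outside, world axes, zero at the start; "wrist_torque": the same for the moment, N m; "grip_width": finger opening in m.
Only numpy, scipy, OpenCV 4.12 (cv2) and the standard library are available. Lean on these libraries where they do the work, as an engineer would, in place of code of your own. Each camera call takes 0.05 s, during which the arm holds its last target. There are 200 camera calls.

## Working session

There is one attempt and no reset: what is moved stays moved. The work goes in short steps, each a Python script; the robot and the scene stay as the last script left them, time stands still between calls to the robot, and variables do not carry over. Pictures are saved under pics/ and viewed, about 12 in all and at most 16, crops included, and the job is handed in when it is done.

```bash
ls; mkdir -p pics
python3 - <<'E'
from bench import manip, jaws, observe, get_image
import cv2,numpy as np,pickle
d={}
for n in ("top","side"):
    g=get_image(n); d[n]=g; cv2.imwrite(f"pics/{n}0.png",g["frame"][:,:,::-1])
    R=cv2.Rodrigues(np.array(g["rvec"]))[0]; print(n,(-R.T@np.array(g["tvec"]).ravel()).round(3),R[2].round(2),g["camera_matrix"],g["distortion"])
pickle.dump(d,open("v0.pkl","wb")); print(observe())
E
```

```text
pics
top [ 0.378 -0.007  0.951] [ 0.19 -0.   -0.98] [[469.08042959   0.         286.23137876]
 [  0.         469.08042959 213.02143633]
 [  0.           0.           1.        ]] [-0.13081095  0.          0.          0.          0.        ]
side [-0.006 -0.614  0.706] [ 0.51  0.57 -0.64] [[496.21156036   0.         279.66267342]
 [  0.         496.21156036 215.48137028]
 [  0.           0.           1.        ]] [-0.00949343  0.          0.          0.          0.        ]
{'time': 0.1, 'joint_positions': array([-73.65574022,  33.9217604 ,   2.77085377,  92.22719093,
        -1.9090448 ,  54.01240411,  -1.93079187]), 'joint_velocities': array([ 0.00925169, -0.19987367, -0.07354486, -0.243862  , -0.0597265 ,
       -0.01112297,  0.03999569]), 'effort': array([ 4.68749990e-03, -5.49996042e+01,  1.55316554e+00, -1.98822677e+01,
        9.69577173e-03,  3.84164669e-03,  5.06061838e-06]), 'eef_pos': array([0.26780811, 0.67285607, 0.19135275]), 'eef_rot': array([1.79992571e+02, 1.14923876e-01, 6.82999748e+01]), 'force': array([ 0.71047996, -0.03999596,  0.54151272]), 'wrist_torque': array([-0.02351204,  0.03211015,  0.00700886]), 'grip_width': 0.08538691052946835}
```

View pics/top0.png

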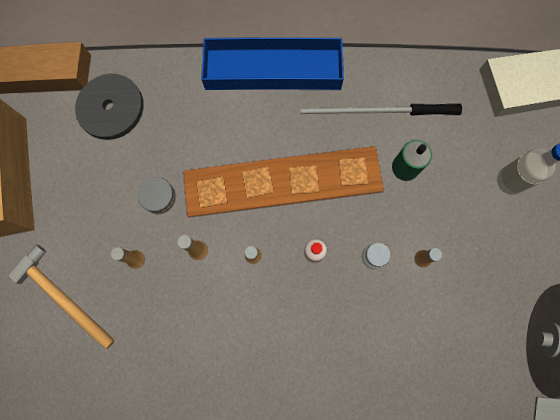

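View pics/side0.png

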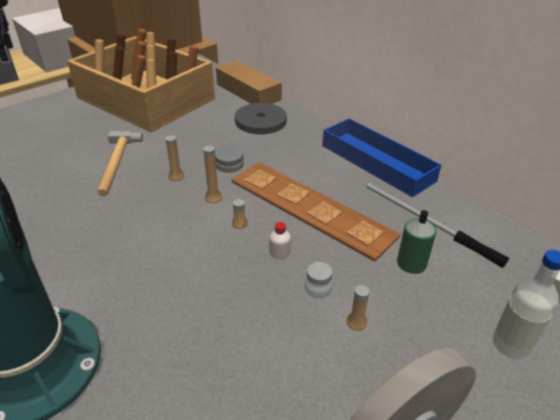

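Top view: tin at (411,160), at the right (−y) end. The pads are at (211,192), (258,182), (304,180) and (353,171). The handle ferrules are at (118,254), (184,242), (252,253) and (435,254), with the bottle at (316,248) and the jar at (377,255). The side view agrees. Next I measure positions.

```bash
cat > h.py <<'E'
import cv2,numpy as np
def rays(g,uv):
    R=cv2.Rodrigues(np.array(g["rvec"]))[0]; t=np.array(g["tvec"]).ravel()
    p=cv2.undistortPoints(np.array(uv,float).reshape(-1,1,2),g["camera_matrix"],g["distortion"] if hasattr(g["distortion"],'dtype') else np.array(g["distortion"]))[:,0]
    d=np.c_[p,np.ones(len(p))]
    return -R.T@t, d@R
def plane(g,uv,z):
    c,d=rays(g,uv); return c+d*((z-c[2])/d[:,2])[:,None]
def cloud(g):
    h,w=g["range_z"].shape; uv=np.stack(np.meshgrid(np.arange(w),np.arange(h)),-1).reshape(-1,2)
    c,d=rays(g,uv); return (c+d*g["range_z"].reshape(-1,1)).reshape(h,w,3)
def blobs(mask,amin,amax):
    n,l,s,c=cv2.connectedComponentsWithStats(mask.astype(np.uint8))
    return [(l==i,c[i],s[i,4]) for i in range(1,n) if amin<s[i,4]<amax]
E
python3 - <<'E'
import pickle,numpy as np,cv2
from h import *
d=pickle.load(open("v0.pkl","rb"))
for n in d:
    g=d[n]; P=cloud(g); z=P[:,:,2]
    print(n)
    ok=(g["range_z"]>0)&(P[:,:,0]>.3)&(P[:,:,0]<.75)&(abs(P[:,:,1])<.45)
    for m,c,a in blobs(ok&(z>.022),40,5000):
        zt=np.percentile(z[m],97); tm=m&(z>zt-.006); v,u=np.nonzero(tm)
        w=plane(g,[[u.mean(),v.mean()]],zt)[0]
        print("obj",c.round(),a,"ztop",zt.round(3),"n",len(u),"topcentre",w.round(4),"size",np.ptp(P[tm],axis=0).round(3))
    hsv=cv2.cvtColor(g["frame"],cv2.COLOR_RGB2HSV)
    pm=ok&(z>.006)&(z<.024)&(hsv[:,:,2]>165)
    pm=cv2.morphologyEx(pm.astype(np.uint8),cv2.MORPH_CLOSE,np.ones((5,5)))
    for m,c,a in blobs(pm,150,3000):
        (r)=cv2.minAreaRect(np.argwhere(m)[:,::-1].astype(np.float32))
        q=plane(g,cv2.boxPoints(r),.016)
        print("pad",c.round(1),a,plane(g,[c],.016)[0].round(4),"rect",plane(g,[r[0]],.016)[0][:2].round(4),np.linalg.norm(q[0]-q[1]).round(3),np.linalg.norm(q[1]-q[2]).round(3), "z",np.median(z[m]).round(4))
E
```

```text
top
obj [105. 130.] 199 ztop 0.026 n 199 topcentre [0.7393 0.3767 0.0258] size [0.024 0.102 0.005]
obj [413. 159.] 1059 ztop 0.133 n 52 topcentre [ 0.6622 -0.2623  0.1331] size [0.013 0.015 0.011]
obj [155. 194.] 993 ztop 0.039 n 912 topcentre [0.595  0.2542 0.0391] size [0.071 0.07  0.009]
obj [190. 245.] 309 ztop 0.137 n 141 topcentre [0.486  0.169  0.1373] size [0.023 0.022 0.008]
obj [315. 250.] 404 ztop 0.077 n 100 topcentre [ 0.4837 -0.0681  0.0775] size [0.019 0.019 0.008]
obj [376. 255.] 533 ztop 0.054 n 427 topcentre [ 0.4737 -0.1877  0.0538] size [0.045 0.045 0.008]
obj [124. 256.] 328 ztop 0.113 n 149 topcentre [0.4655 0.2973 0.1125] size [0.024 0.025 0.007]
obj [252. 252.] 151 ztop 0.063 n 127 topcentre [0.4766 0.0562 0.0628] size [0.023 0.023 0.007]
obj [430. 256.] 253 ztop 0.088 n 129 topcentre [ 0.4687 -0.2894  0.0881] size [0.023 0.023 0.008]
obj [ 81. 319.] 571 ztop 0.029 n 523 topcentre [0.3439 0.3963 0.0285] size [0.096 0.115 0.008]
pad [ 80.8 318.1] 593 [0.3447 0.4012 0.016 ] rect [0.342  0.3996] 0.02 0.15 z 0.0243
side
obj [172. 153.] 364 ztop 0.11 n 64 topcentre [0.4632 0.2929 0.1096] size [0.023 0.026 0.007]
obj [219. 162.] 953 ztop 0.133 n 79 topcentre [0.4825 0.1649 0.1334] size [0.024 0.026 0.009]
obj [108. 170.] 160 ztop 0.026 n 160 topcentre [0.3389 0.3911 0.0262] size [0.092 0.105 0.005]
obj [238. 209.] 215 ztop 0.06 n 82 topcentre [0.4722 0.0525 0.06  ] size [0.025 0.026 0.009]
obj [417. 240.] 1457 ztop 0.129 n 61 topcentre [ 0.6605 -0.2651  0.1285] size [0.014 0.014 0.012]
obj [279. 238.] 497 ztop 0.075 n 77 topcentre [ 0.4787 -0.0721  0.0746] size [0.022 0.021 0.007]
obj [319. 276.] 612 ztop 0.051 n 391 topcentre [ 0.4687 -0.1929  0.0511] size [0.047 0.047 0.007]
obj [360. 302.] 464 ztop 0.085 n 147 topcentre [ 0.4648 -0.2934  0.0854] size [0.025 0.024 0.007]
pad [109.3 170.4] 288 [0.3452 0.4021 0.016 ] rect [0.3449 0.4026] 0.151 0.028 z 0.0224
```

The two views disagree by about 4 mm in x and y, so I'll refine from near with the wrist camera. Pads need a colour mask; I'll fix that and take a wrist view over the row.

```bash
cat >> h.py <<'E'
def pads(g,box=None):
    hsv=cv2.cvtColor(cv2.GaussianBlur(g["frame"],(5,5),0),cv2.COLOR_RGB2HSV).astype(int)
    P=cloud(g); ok=(P[:,:,0]>.5)&(P[:,:,0]<.68)&(abs(P[:,:,1])<.22)&(P[:,:,2]<.035)
    m=(ok&(hsv[:,:,0]<30)&(hsv[:,:,1]>60)&(hsv[:,:,2]>TH)).astype(np.uint8)
    k=np.ones((5,5)); m=cv2.morphologyEx(cv2.morphologyEx(m,cv2.MORPH_CLOSE,k),cv2.MORPH_OPEN,k)
    out=[]
    for b,c,a in blobs(m,150,60000):
        cs=cv2.findContours(b.astype(np.uint8),cv2.RETR_EXTERNAL,cv2.CHAIN_APPROX_NONE)[0][0][:,0]
        w=plane(g,cs,.016)[:,:2].astype(np.float32)
        out.append(((np.array(cv2.minAreaRect(w)[0])),np.array(cv2.minAreaRect(w)[1]),cv2.minAreaRect(w)[2]))
    return sorted(out,key=lambda o:o[0][1])
TH=150
E
python3 - <<'E'
import pickle,h
from h import *
d=pickle.load(open("v0.pkl","rb"))
g=d["top"]; f=cv2.cvtColor(g["frame"],cv2.COLOR_RGB2HSV)
print(f[165:178,353:356].reshape(-1,3).mean(0),f[170:176,328:332].reshape(-1,3).mean(0))
for n in d:
  for h.TH in (150,170,185):
    print(n,h.TH,[(o[0].round(4).tolist(),o[1].round(3).tolist(),round(o[2])) for o in pads(d[n])])
from bench import manip, get_image
manip.move_ptp([.53,.0,.36],[180,0,0])
g=get_image("wrist"); pickle.dump(g,open("w.pkl","wb")); cv2.imwrite("pics/w1.png",g["frame"][:,:,::-1])
R=cv2.Rodrigues(np.array(g["rvec"]))[0]; print((-R.T@np.array(g["tvec"]).ravel()).round(3),R.round(2),g["camera_matrix"][0])
E
```

```text
[ 15.05128205 154.76923077 189.51282051] [ 13.20833333 179.83333333 169.33333333]
top 150 [([0.6302, -0.004], [0.095, 0.405], 7)]
top 170 [([0.6377, -0.1094], [0.071, 0.187], 10), ([0.6269, 0.0488], [0.058, 0.063], 9), ([0.6042, 0.1522], [0.057, 0.08], 10)]
top 185 [([0.6502, -0.1502], [0.05, 0.052], 4), ([0.6325, -0.0485], [0.051, 0.052], 0), ([0.6271, 0.0475], [0.054, 0.053], 9), ([0.6057, 0.1425], [0.054, 0.053], 7)]
side 150 [([0.6256, -0.0094], [0.094, 0.402], 7)]
side 170 [([0.6486, -0.1512], [0.054, 0.058], 3), ([0.6313, -0.0488], [0.055, 0.058], 4), ([0.6253, 0.0477], [0.056, 0.058], 15), ([0.6045, 0.1405], [0.056, 0.058], 5)]
side 185 [([0.6487, -0.1529], [0.049, 0.049], 1), ([0.6297, -0.0502], [0.047, 0.048], 3), ([0.6218, 0.0395], [0.042, 0.051], 48), ([0.5992, 0.1334], [0.041, 0.046], 50)]
[0.53  0.071 0.54 ] [[ 1.    0.   -0.  ]
 [ 0.   -0.96  0.27]
 [ 0.   -0.27 -0.96]] [372.92608756   0.         276.85817351]
```

View pics/w1.png

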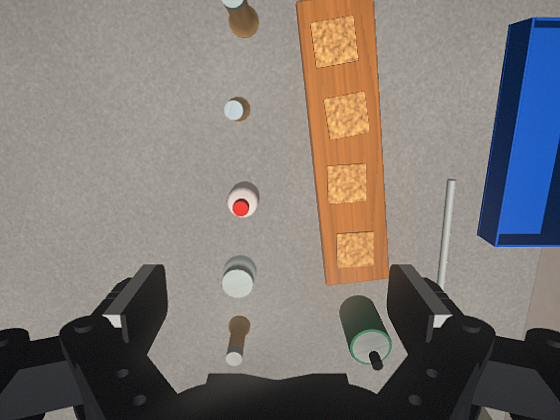

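Wrist view: pads at about (334,41), (346,114), (347,183) and (355,250), with ferrules at (235,110) for a, (234,358) for b and d's at the top edge. I'll measure from this view, plus one shifted view for c and d.

```bash
cat >> h.py <<'E'
H=dict(a=.060,b=.085,c=.110,d=.135)
def top_at(g,xy,z,r=.03):
    "centre of a flat round top near xy, height z: pixels by range, ray on the plane"
    P=cloud(g); m=(np.hypot(P[:,:,0]-xy[0],P[:,:,1]-xy[1])<r)&(abs(P[:,:,2]-z)<.006)
    if m.sum()<60: return None
    b=max(blobs(m,20,1e5),key=lambda b:b[2])[0]; v,u=np.nonzero(b)
    w=plane(g,np.c_[u,v],z)[:,:2].astype(np.float32); c,r=cv2.minEnclosingCircle(w)
    return np.r_[w.mean(0),c,2*r,np.median(P[b][:,2])].round(4)
E
python3 - <<'E'
import pickle,h
from h import *
from bench import manip, get_image, observe
g=pickle.load(open("w.pkl","rb"))
X=dict(a=(.475,.054),b=(.467,-.291),c=(.464,.295),d=(.484,.167))
def show(g):
  for h.TH in (150,170,185):
    print(h.TH,[(o[0].round(4).tolist(),o[1].round(3).tolist(),round(o[2])) for o in pads(g)])
  for k in X: print(k,top_at(g,X[k],H[k]))
show(g)
manip.move_ptp([.53,.13,.36],[180,0,0])
g=get_image("wrist"); pickle.dump(g,open("w2.pkl","wb")); show(g)
print(observe()["time"])
E
```

```text
150 [([0.6292, -0.0016], [0.099, 0.406], 7)]
170 [([0.6295, -0.0017], [0.096, 0.405], 8)]
185 [([0.629, -0.0008], [0.094, 0.402], 7)]
a [0.4751 0.0582 0.4751 0.0578 0.0245 0.0595]
b [ 0.4688 -0.2873  0.4693 -0.2866  0.0285  0.0843]
c None
d [0.4867 0.1626 0.4867 0.1656 0.0219 0.1343]
150 [([0.6289, -0.0004], [0.1, 0.406], 8)]
170 [([0.6294, -0.0003], [0.096, 0.403], 8)]
185 [([0.6291, 0.0], [0.093, 0.4], 7)]
a [0.4752 0.0599 0.4759 0.0599 0.0258 0.0592]
b None
c [0.4673 0.2951 0.4673 0.2981 0.0246 0.1093]
d [0.4856 0.1716 0.4854 0.1719 0.0243 0.1342]
3.4083
```

Run:
```python
import re
s=open('h.py').read()
s=s.replace("m=(ok&(hsv[:,:,0]<30)&(hsv[:,:,1]>60)&(hsv[:,:,2]>TH)).astype(np.uint8)",
"""m=ok&(hsv[:,:,0]<30)&(hsv[:,:,1]>90)
    G=cv2.GaussianBlur(g["frame"],(5,5),0)[:,:,1]
    t=cv2.threshold(G[m].reshape(-1,1),0,255,cv2.THRESH_OTSU)[0]; m=(m&(G>t)).astype(np.uint8)""")
open('h.py','w').write(s)
import pickle
from h import *
d=pickle.load(open("v0.pkl","rb")); d["w1"]=pickle.load(open("w.pkl","rb")); d["w2"]=pickle.load(open("w2.pkl","rb"))
for n in d: print(n,[(o[0].round(4).tolist(),o[1].round(3).tolist(),round(o[2])) for o in pads(d[n])])
```

```text
top [([0.651, -0.1505], [0.054, 0.055], 2), ([0.6328, -0.0474], [0.054, 0.055], 4), ([0.6269, 0.0489], [0.056, 0.056], 12), ([0.6056, 0.1431], [0.056, 0.056], 11)]
side [([0.648, -0.1516], [0.055, 0.057], 4), ([0.6304, -0.0495], [0.056, 0.057], 6), ([0.625, 0.0467], [0.055, 0.056], 13), ([0.6037, 0.14], [0.055, 0.057], 10)]
w1 [([0.6491, -0.1482], [0.054, 0.055], 4), ([0.6313, -0.046], [0.055, 0.056], 4), ([0.6261, 0.0498], [0.056, 0.056], 12), ([0.605, 0.1438], [0.055, 0.055], 10)]
w2 [([0.6489, -0.1483], [0.055, 0.053], 5), ([0.6315, -0.046], [0.056, 0.055], 4), ([0.626, 0.0503], [0.056, 0.056], 11), ([0.6049, 0.144], [0.056, 0.056], 10)]
```

Three views agree within about 3 mm, and sizes and heights match, so I'll use the averages. First the tallest, d.

```bash
cat > act.py <<'E'
import numpy as np, pickle, cv2
from bench import manip, jaws, observe, get_image
from h import *
X=dict(a=(.4747,.0560),b=(.4674,-.2895),c=(.4656,.2962),d=(.4850,.1690))
Q=dict(d=(.6493,-.1498),c=(.6315,-.0473),b=(.6260,.0487),a=(.6047,.1427))
GR=dict(a=.041,b=.054,c=.074,d=.096)
D=[180,0,0]
def pick(k):
    z=GR[k]-.019; x,y=X[k]
    jaws.command_gripper(.062)
    manip.move_ptp([x,y,H[k]+.05],D)
    manip.move_linear([x,y,z],v=.12)
    jaws.command_gripper(.0,force=30)
    s=observe(); print(k,"grip",s["grip_width"].round(4),"f",s["force"].round(1),s["eef_pos"].round(4))
    manip.move_linear([x,y,z+.17],v=.15)
    print("lifted",observe()["grip_width"].round(4))
def place(k):
    z=GR[k]-.019; x,y=Q[k]
    manip.move_ptp([x,y,z+.17],D)
    manip.move_linear([x,y,z+.025],v=.12)
    f0=observe()["force"][2]
    for h in np.arange(.0205,.0135,-.001):
        manip.move_linear([x,y,z+h],v=.03); f=observe()["force"][2]-f0
        if f>1.5: break
    print("contact h",round(h,4),"df",round(f,2))
    jaws.command_gripper(.062)
    zz=observe()["eef_pos"][2]
    manip.move_linear([x,y,max(z+.017,H[k]+.016+.04)],v=.12)
    print("t",observe()["time"])
E
python3 - <<'E'
from act import *
pick("d")
for n in ("wrist",):
    g=get_image(n); cv2.imwrite("pics/hold_d.png",g["frame"][:,:,::-1])
E
```

```text
Traceback (most recent call last):
  File "act.py", line 14, in pick
    s=observe(); print(k,"grip",s["grip_width"].round(4),"f",s["force"].round(1),s["eef_pos"].round(4))
                                ^^^^^^^^^^^^^^^^^^^^^
AttributeError: 'float' object has no attribute 'round'
```

Only a print error; the gripper has closed on d. I'll fix it and lift.

```bash
sed -i 's/s\["grip_width"\].round(4)/round(s["grip_width"],4)/; s/observe()\["grip_width"\].round(4)/round(observe()["grip_width"],4)/' act.py
python3 - <<'E'
from act import *
k="d"; s=observe(); print(s["grip_width"],s["force"],s["eef_pos"])
x,y=X[k]; z=GR[k]-.019
manip.move_linear([x,y,z+.17],v=.15)
print(observe()["grip_width"],observe()["force"])
g=get_image("wrist"); cv2.imwrite("pics/hold_d.png",g["frame"][:,:,::-1])
E
```

```text
0.02287536084772152 [-1.11648355  0.42044659  4.92675274] [0.48551074 0.16921134 0.07759141]
0.02269531709771918 [-0.51931796 -0.01530999 -1.38724117]
```

View pics/hold_d.png

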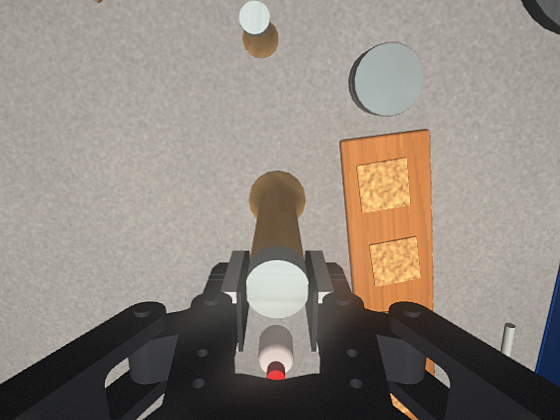

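The handle is held upright and centred between the pads, with its top at (277,288). I'll place it, then check from the wrist.

```bash
cat >> act.py <<'E'
def held(k):
    g=get_image("wrist"); e=observe()["eef_pos"]; z=e[2]+H[k]-(GR[k]-.019)
    t=top_at(g,e[:2],z); print("held top-TCP",None if t is None else (t[:2]-e[:2]).round(4),t)
def check(ks):
    for n in ("wrist","top","side"):
        g=get_image(n); print(n,{k:(None if (t:=top_at(g,Q[k],H[k]+.016)) is None else (t[:2]-Q[k]).round(4).tolist()+t[4:].tolist()) for k in ks})
E
python3 - <<'E'
from act import *
held("d"); place("d")
x,y=Q["d"]; manip.move_linear([x,y-.02,.33],v=.2)
g=get_image("wrist"); cv2.imwrite("pics/pl_d.png",g["frame"][:,:,::-1]); check("d"); print(observe()["time"])
E
```

```text
held top-TCP [0.0001 0.0051] [0.4844 0.1738 0.4843 0.1737 0.0523 0.3027]
contact h 0.0155 df 5.99
t 13.0917
wrist {'d': [0.0006, 0.0025, 0.0245, 0.1502]}
top {'d': None}
side {'d': [-0.0031, -0.0032, 0.0309, 0.1497]}
14.1417
```

View pics/pl_d.png

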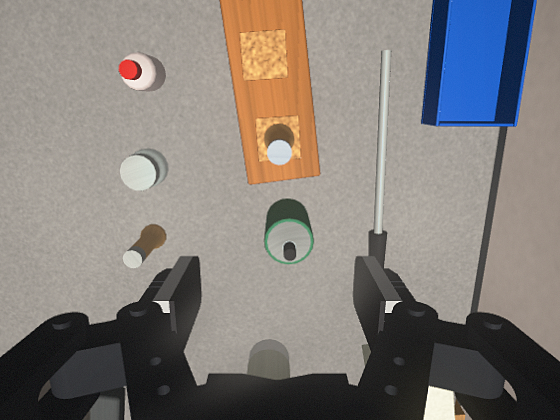

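d stands upright at the centre of the end pad, with its top at (279,152). It is about 1 mm off relative to the same camera's pad reading. Now the rest.

Run:
```python
from act import *
manip.move_linear([.50,-.05,.33],v=.3)
for k in "cb":
    pick(k); place(k)
    x,y=Q[k]; manip.move_linear([x-.05,y,.33],v=.3)
    g=get_image("wrist"); print({j:top_at(g,Q[j],H[j]+.016) for j in "dcb"},observe()["time"])
cv2.imwrite("pics/pl_cb.png",g["frame"][:,:,::-1])
```

```text
c grip 0.0224 f [ 0.  -0.5  4.6] [0.4661 0.2965 0.0556]
lifted 0.0228
contact h 0.0155 df 6.57
t 25.075
{'d': array([ 0.6492, -0.1461,  0.6494, -0.1463,  0.0264,  0.1502]), 'c': array([ 0.6315, -0.0425,  0.6314, -0.0426,  0.025 ,  0.1251]), 'b': None} 25.85
b grip 0.0224 f [-0.3  0.3  4.9] [ 0.468  -0.2898  0.0357]
lifted 0.0224
contact h 0.0155 df 8.02
t 35.6917
{'d': array([ 0.6494, -0.1459,  0.65  , -0.1455,  0.0284,  0.1502]), 'c': array([ 0.6316, -0.0418,  0.6318, -0.0415,  0.026 ,  0.125 ]), 'b': array([0.6261, 0.05  , 0.6261, 0.05  , 0.0249, 0.1003])} 36.5417
```

View pics/pl_cb.png

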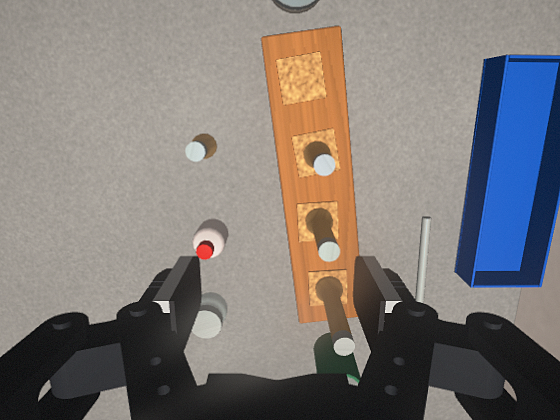

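d, c and b all stand on their pads. c looks about 3 mm off in y. Now a, then a final check.

Run:
```python
from act import *
pick("a"); place("a")
x,y=Q["a"]; manip.move_linear([x-.05,y,.33],v=.3)
g=get_image("wrist"); print("w@a",{j:top_at(g,Q[j],H[j]+.016) for j in "ab"})
manip.move_linear([.58,-.10,.36],v=.3)
g=get_image("wrist"); print("w@cd",{j:top_at(g,Q[j],H[j]+.016) for j in "bcd"})
manip.move_ptp([.268,.674,.25],[180,0,68.3])
for n in ("top","side"):
    g=get_image(n); print(n,{j:top_at(g,Q[j],H[j]+.016) for j in "abcd"})
    cv2.imwrite(f"pics/end_{n}.png",g["frame"][:,:,::-1])
print(observe()["time"])
```

```text
a grip 0.0001 f [-0.   0.6  0.5] [0.4747 0.056  0.022 ]
lifted 0.0002
contact h 0.0135 df 0.95
t 46.0
w@a {'a': None, 'b': array([0.6259, 0.0507, 0.626 , 0.0507, 0.0262, 0.1001])}
w@cd {'b': array([0.6264, 0.0487, 0.6264, 0.0484, 0.0251, 0.1001]), 'c': array([ 0.6318, -0.0434,  0.6318, -0.0439,  0.0247,  0.1254]), 'd': array([ 0.6491, -0.1466,  0.649 , -0.1466,  0.0259,  0.1502])}
top {'a': None, 'b': array([0.6262, 0.0472, 0.6257, 0.0476, 0.026 , 0.1011]), 'c': array([ 0.6317, -0.0451,  0.6318, -0.0455,  0.0256,  0.1265]), 'd': array([ 0.6499, -0.1481,  0.6498, -0.1484,  0.0262,  0.1516])}
side {'a': None, 'b': array([0.6225, 0.0427, 0.6214, 0.0438, 0.0313, 0.0994]), 'c': array([ 0.6284, -0.0493,  0.6283, -0.0504,  0.0303,  0.1246]), 'd': array([ 0.6459, -0.1533,  0.6461, -0.1538,  0.0299,  0.1496])}
51.0083
```

View pics/end_side.png

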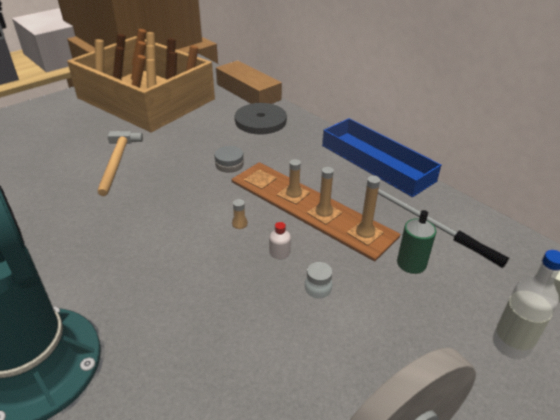

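View pics/end_top.png

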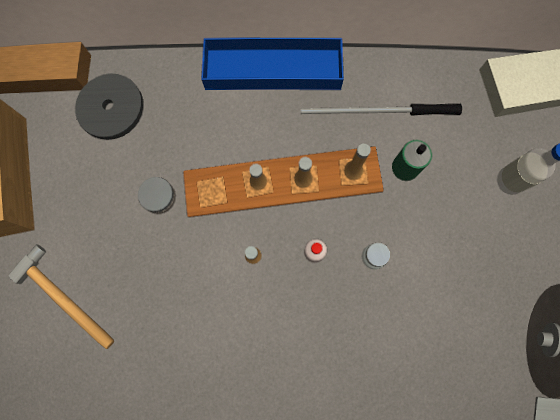

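Three are fine. The grip on a closed to zero: it was missed and still stands near its old spot, (252,253) in the top view. I'll re-measure it from near before retrying.

Run:
```python
from act import *
for n in ("top","side"):
    print(n,top_at(get_image(n),X["a"],.060))
jaws.command_gripper(.062)
manip.move_ptp([.4747,-.02,.22],D)
g=get_image("wrist"); print(top_at(g,X["a"],.06),observe()["eef_pos"],observe()["grip_width"])
manip.move_linear([.4747,.056,.16],v=.2); g=get_image("wrist"); print(top_at(g,X["a"],.06))
cv2.imwrite("pics/a_hover.png",g["frame"][:,:,::-1])
```

```text
top [0.4767 0.0563 0.4766 0.0562 0.0245 0.0605]
side [0.472  0.0524 0.4729 0.0519 0.0297 0.0585]
[0.4751 0.0581 0.4751 0.058  0.0241 0.0594] [ 0.47517713 -0.01906582  0.21996804] 0.061963959290764196
[0.4751 0.0594 0.4753 0.0594 0.0249 0.0592]
```

View pics/a_hover.png

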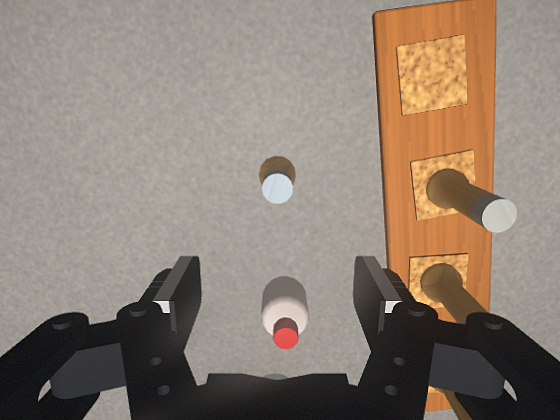

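The handle hasn't moved (under 0.5 mm) and still stands, so I'll retry in stages and watch the opening.

Run:
```python
from act import *
x,y=.4749,.0565
manip.move_linear([x,y,.11],v=.15); manip.move_linear([x,y,.024],v=.08)
g=get_image("wrist"); cv2.imwrite("pics/a_down.png",g["frame"][:,:,::-1])
def st(t): s=observe(); print(t,round(s["grip_width"],4),s["force"].round(2),s["eef_pos"].round(4),s["time"])
st("down"); jaws.command_gripper(.030,force=30); st("30")
jaws.command_gripper(.015,force=30); st("15")
```

```text
down 0.0623 [-0.25  0.32  0.36] [0.4753 0.0565 0.0244] 56.3833
30 0.0304 [ 0.21 -0.73  0.37] [0.4749 0.0566 0.0241] 56.7917
15 0.0151 [0.4  0.21 0.68] [0.4749 0.0565 0.024 ] 57.0833
```

View pics/a_down.png

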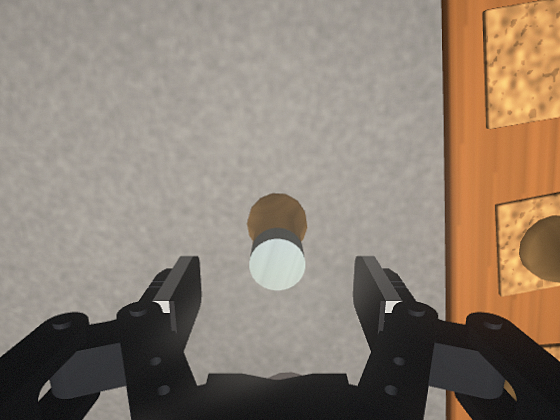

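Run:
```python
from act import *
ims=[]
for n in ("wrist","side"):
    g=get_image(n); f=g["frame"]
    c=f[150:400,130:430] if n=="wrist" else cv2.resize(f[170:270,180:300],(300,250))
    ims.append(c); print(n,top_at(g,X["a"],.06))
    e=observe()["eef_pos"]; 
    for p in (e,e+[0,0,.036],np.array([.475,.0565,0])): print(cv2.projectPoints(np.array([p]),np.array(g["rvec"]),np.array(g["tvec"]),g["camera_matrix"],np.array(g["distortion"]))[0].ravel().round())
cv2.imwrite("pics/a_15.png",np.hstack(ims)[:,:,::-1])
```

```text
wrist [0.4751 0.0603 0.4752 0.0599 0.0261 0.0592]
[277. 239.]
[276. 270.]
[277. 224.]
side [0.4731 0.0488 0.4765 0.0513 0.038  0.0584]
[239. 215.]
[238. 202.]
[239. 223.]
```

View pics/a_15.png

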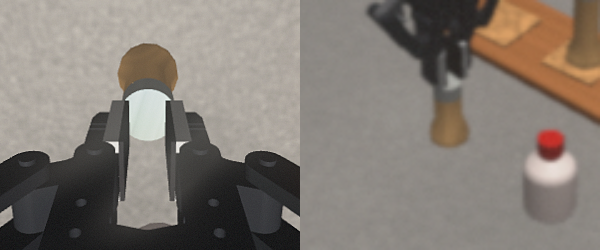

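The pads appear to occlude the ferrule's rim, as if their tips sit above the top of the handle. I'll read finger heights from the range data.

Run:
```python
from act import *
g=get_image("wrist"); P=cloud(g); s=observe(); print(s["eef_pos"],s["eef_rot"],s["grip_width"],s["joint_positions"].round(1))
for r in (255,265,275,285,300,320,345): print(r,[(u,P[r,u].round(3).tolist()) for u in (240,245,250,253,277,302,305,310)])
```

```text
[0.47487891 0.05646022 0.02397906] [ 1.79998464e+02  3.35502286e-03 -2.66406522e-03] 0.015080134176333915 [-34.4  37.6  30.9 130.9 -50.7  23.9  39.1]
255 [(240, [0.453, 0.037, -0.001]), (245, [0.463, 0.068, 0.071]), (250, [0.465, 0.068, 0.07]), (253, [0.466, 0.068, 0.071]), (277, [0.475, 0.063, 0.06]), (302, [0.485, 0.068, 0.071]), (305, [0.486, 0.068, 0.071]), (310, [0.488, 0.068, 0.071])]
265 [(240, [0.462, 0.068, 0.079]), (245, [0.463, 0.068, 0.08]), (250, [0.465, 0.068, 0.081]), (253, [0.466, 0.068, 0.08]), (277, [0.475, 0.059, 0.06]), (302, [0.484, 0.068, 0.08]), (305, [0.485, 0.068, 0.08]), (310, [0.487, 0.068, 0.081])]
275 [(240, [0.463, 0.068, 0.089]), (245, [0.464, 0.068, 0.088]), (250, [0.466, 0.068, 0.089]), (253, [0.467, 0.068, 0.088]), (277, [0.475, 0.053, 0.058]), (302, [0.484, 0.069, 0.09]), (305, [0.485, 0.068, 0.088]), (310, [0.487, 0.068, 0.088])]
285 [(240, [0.463, 0.068, 0.095]), (245, [0.465, 0.068, 0.095]), (250, [0.466, 0.069, 0.097]), (253, [0.467, 0.069, 0.096]), (277, [0.475, 0.049, 0.06]), (302, [0.483, 0.068, 0.094]), (305, [0.484, 0.068, 0.096]), (310, [0.486, 0.068, 0.096])]
300 [(240, [0.464, 0.069, 0.106]), (245, [0.465, 0.065, 0.099]), (250, [0.467, 0.065, 0.099]), (253, [0.467, 0.065, 0.099]), (277, [0.475, 0.007, -0.001]), (302, [0.483, 0.066, 0.101]), (305, [0.484, 0.065, 0.099]), (310, [0.485, 0.07, 0.107])]
320 [(240, [0.465, 0.069, 0.116]), (245, [0.466, 0.063, 0.108]), (250, [0.466, 0.057, 0.099]), (253, [0.467, 0.058, 0.099]), (277, [0.475, -0.007, -0.0]), (302, [0.483, 0.058, 0.1]), (305, [0.484, 0.058, 0.1]), (310, [0.484, 0.069, 0.117])]
345 [(240, [0.466, 0.07, 0.129]), (245, [0.466, 0.055, 0.109]), (250, [0.466, 0.049, 0.1]), (253, [0.467, 0.049, 0.1]), (277, [0.475, -0.025, -0.0]), (302, [0.483, 0.049, 0.1]), (305, [0.484, 0.051, 0.102]), (310, [0.485, 0.056, 0.11])]
```

The range data puts the fingertips near z≈0.065 while the reported TCP is 0.024. So the real tips sit about 40 mm above the nominal TCP. That explains the miss, and means b, c and d were gripped high but safely. I'll find the exact tip height and go lower for a, with a force guard.

Run:
```python
from act import *
g=get_image("wrist"); P=cloud(g).reshape(-1,3)
f=P[(abs(P[:,1]-.0685)<.002)&(abs(P[:,0]-.475)>.006)&(abs(P[:,0]-.475)<.02)&(P[:,2]>.045)]
tip=np.percentile(f[:,2],1); print("tip z",tip, len(f))
jaws.command_gripper(.062)
x,y=.4749,.0565; z=.024; f0=observe()["force"][2]
goal=.024-(tip-.032); print("goal",goal)
while z>goal:
    z-=.004; manip.move_linear([x,y,z],v=.05); df=observe()["force"][2]-f0
    if abs(df)>4: print("force",z,df); break
jaws.command_gripper(.0,force=30); s=observe(); print(s["grip_width"],s["eef_pos"],s["force"],s["time"])
if s["grip_width"]>.018:
    manip.move_linear([x,y,z+.15],v=.15); print(observe()["grip_width"])
    open("za","w").write(str(z))
    for n in ("wrist",): g=get_image(n); cv2.imwrite("pics/hold_a.png",g["frame"][:,:,::-1])
```

```text
tip z 0.05154746891579687 5507
goal 0.004452531084203133
0.023166783482143873 [0.47506118 0.0564939  0.00415079] [-0.82210171 -0.37780121  1.3791072 ] 59.4667
0.02275621909809639
```

View pics/hold_a.png

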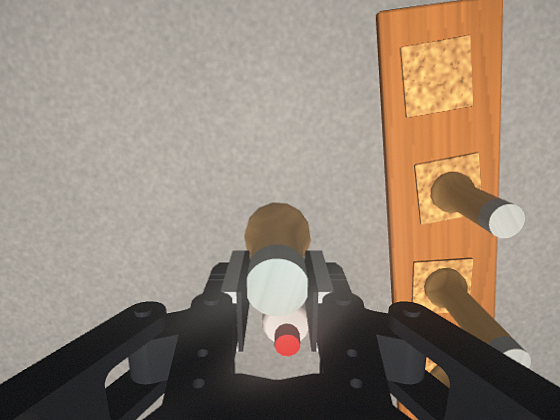

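Handle a is held firmly with its top at (277,287). Placing it.

Run:
```python
from act import *
GR["a"]=float(open("za").read())+.019
place("a")
x,y=Q["a"]; manip.move_linear([x-.05,y-.03,.33],v=.3)
g=get_image("wrist"); print("w",{j:top_at(g,Q[j],H[j]+.016) for j in "abcd"})
print(pads(get_image("wrist"))[-1:])
manip.move_ptp([.268,.674,.25],[180,0,68.3])
for n in ("top","side"):
    g=get_image(n); print(n,{j:top_at(g,Q[j],H[j]+.016) for j in "abcd"})
    P=cloud(g); m=(abs(P[:,:,2]-.13)<.008)&(np.hypot(P[:,:,0]-.661,P[:,:,1]+.263)<.02); v,u=np.nonzero(m); print("spout",plane(g,[[u.mean(),v.mean()]],.133)[0].round(4))
cv2.imwrite(f"pics/end2_side.png",g["frame"][:,:,::-1])
print(observe()["time"])
```

```text
contact h 0.0155 df 6.25
t 65.6583
w {'a': array([0.6047, 0.1453, 0.6046, 0.1452, 0.0243, 0.0751]), 'b': array([0.6258, 0.0506, 0.6261, 0.0509, 0.0262, 0.1001]), 'c': array([ 0.6308, -0.0414,  0.6316, -0.0412,  0.0271,  0.1252]), 'd': None}
[(array([0.60465682, 0.14392346]), array([0.05585871, 0.05589361]), 9.342757225036621)]
top {'a': array([0.6044, 0.1429, 0.6048, 0.1424, 0.0259, 0.0762]), 'b': array([0.6262, 0.0472, 0.6263, 0.047 , 0.0253, 0.1014]), 'c': array([ 0.6316, -0.045 ,  0.6319, -0.0448,  0.026 ,  0.1261]), 'd': array([ 0.65  , -0.1483,  0.6493, -0.1487,  0.0268,  0.1512])}
spout [ 0.6614 -0.2615  0.133 ]
side {'a': array([0.6016, 0.1383, 0.6016, 0.1381, 0.0303, 0.0742]), 'b': array([0.6226, 0.0427, 0.6224, 0.0416, 0.032 , 0.0992]), 'c': array([ 0.6284, -0.0493,  0.6277, -0.0508,  0.0317,  0.1248]), 'd': array([ 0.646 , -0.1533,  0.6457, -0.1545,  0.0313,  0.1498])}
spout [ 0.655  -0.2681  0.133 ]
69.0167
```

View pics/end2_side.png

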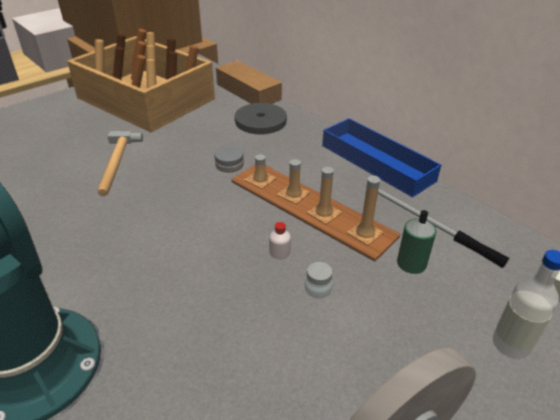

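All four stand upright, in order, within about 2 mm of the pad centres in the top view. The tin hasn't moved, so I'm handing in.

```bash
python3 -c "
from bench import manip; manip.sign_off()"
```

```text
the job is handed in; nothing more can be done
```

The four handles stand upright on the pads: d (135 mm) next to the oil tin, then c, b and a (60 mm) at the far end. I handed the job in at about 69 s on the robot clock, with the arm well clear of everything.

**Final checks**
- **Placement:** in the top view each handle is within about 2 mm of its pad's centre, and all four tops read at the right height. The wrist camera puts a, b and d within about 2 mm, but c at up to 4–5 mm.
- **Camera disagreement:** the side camera reads the handle tops 3–5 mm lower in x and y than the top camera. It showed much the same offset before anything moved, so I took it as a calibration difference.
- **Oil tin:** it is within about 1 mm of its starting position in the top view. The side camera gave a cruder reading that differs by several mm, but the tin looks unmoved in its pictures.

**What went wrong:** my first grasp of handle a closed above it, without touching or moving it. The fingertips showed about 28 mm above the reported tool point. I lowered the grasp by about 20 mm under a force check, and the second attempt held.

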